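# Pin the sample carriage at its hidden index hole

### The arm

A 6-joint arm with a two-finger parallel gripper is mounted at the origin on a cart in front of the work surface, level with it; the furniture and walls round the work are solid. World frame = base frame: x ahead of the robot, y to its left, z up, the work surface at z = 0. Lengths are in mm, angles in rad, forces in N, time in s.
With the tool pointing down it reaches from about 375 to 900 mm from the base axis. Payload 3.1 kg.
Tool frame: the origin (TCP) lies on the mounting face of the last link; the fingertips stand 173 mm ahead of it and the grasp point (between the pads) lies 155 mm ahead of it; z points along the fingers, y is the direction in which the jaws open and shut (so a half turn about z gives the same grasp; the last joint's range is limited). The gripper opens to 85 mm and grips with 20 to 120 N. Pads are 22 mm wide; open, the fingers measure 114 mm over their backs; the gripper's body (76 mm by 85 mm) begins 54 mm behind the grasp point. The pads swing forward as they close: fully open they stand 13 mm farther back than shut.
Start: joints at [-1.46, 0.527, 1.433, -0, 1.181, -0.178], TCP at [178.025, -599.087, 404.71] pointing down, gripper open.
Joint ranges: [-3.08, 3.08], [-0.75, 2.2], [0.22, 2.44], [-1.43, 4.57], [0, 2.65], [-2.85, 2.85]. Speed limits (rad/s): [2.79, 2.79, 3.14, 3.14, 3.14, 3.14].

### API

Orientations are given as a 3x3 rotation matrix whose columns are the frame's x, y, z axes.
In Python, from rig import r gives the robot as it stands.
- The arm moves only by the tool step_arm, never from a script. Its argument "moves" is one flat list of numbers, 7 for each row, row after row: the shift along the tool's x, y, z in cm, then the turn, a rotation vector about the tool's x, y, z in rad, then the gripper command: -1 is shut, 1 is fully open, values between are in proportion. In form: [dx, dy, dz, ax, ay, az, grip, dx, dy, dz, ax, ay, az, grip, ...]. A call has 1 to 12 rows; each row shifts and turns the commanded pose from where the row before left it, along the tool's axes as they then stand; what a row does not reach is not made up. A row lasts 1/8 s, in which the tool goes at most 62.5 mm and 10.7 degrees, less where a joint would pass 70% of its speed; a pose out of reach is approached as far as the arm can. A call with a gripper value outside its range is refused whole. The fingers move at their own pace and stop on an object; the grip force is fixed at half the most. Time passes only in rows, so rows that do not move let the fingers close. It gives the time, the measured TCP pose, the force and the opening at its end, in the units of the state.
- r.sense(): the state, without advancing time (a new reading comes with each control period).
- r.snapshot(name): name is "scene" or "side" or "wrist"; returns a dict with "img" (480x640x3 uint8, red, green, blue), "K" (3x3 intrinsics, pixels), "k1" (the pictures are not rectified: a ray, as slopes to the right and down, at radius r is drawn at 1 + k1 r^2 times it, then the intrinsics apply), "pose" (4x4, takes a point from camera to world coordinates). Camera axes: x right, y down, z forward; pixel columns grow to the right and rows downward; lengths in mm; the calibration is good to about 2 mm. A picture is of the moment at which its call begins. There is no depth.
- r.finish_job(): hands the job in, once; it reports no verdict.
Trained networks look in a picture, given as the dict that the camera call returned (one of the last four; its "shot" number tells which), for a name from the list of things; names that differ only in an ending like _2 or _b are one class to them, and where a whole thing is asked for, a point or a joint stands for the part that bears it (a point fixed in the world has none). Each returns a list of dicts, best first, with "p" (0 to 1); they miss things now and then, are a little off and sometimes report something else, mostly with a low value. They report only what shows in the picture. A call takes as long as a camera call. They do not tell look-alikes from the thing itself.
- r.spot_in(picture, name): "rect" ([left, top, right, bottom] in pixels, round what is visible of it).
- r.pinpoint(picture, name): "location" ([column, row] in pixels: a listed point, or the origin of a listed thing).
The state is a dict: "t": time; "joints": joint angles; "joint_velocities": joint speeds; "tau": joint torques, N m; "tool_pos": TCP position; "tool_rot": TCP orientation; "wrist_force": force on the tool from outside, world axes, zero at the start; "moment": the same for the moment, N m; "grip_width": opening from 0.0 (shut) to 1.0 (fully open).
Only numpy, scipy, OpenCV 4.12 (cv2) and the standard library are available. Lean on these libraries where they do the work, as an engineer would, in place of code of your own. Each camera call takes 0.05 s, during which the arm holds its last target. There are 200 camera calls.

### The job

Lock the sample carriage: take the locking pin from its stand, put it into the bush in the carriage's deck, and pressing it lightly on the hidden strip below, slide it with the carriage toward the empty end of the guide until the tip drops into the strip's hole; then push the pin fully home, flange flat on the deck, and let go. Never force the pin or the slide, and do not disturb the other things on the bench.

Things in the scene. Friction and masses are not known exactly. Their poses are not given: they have to be found in the camera images.
- pin_grip (a point): Centre of the square black grip of the steel locking pin (20 x 20 mm, 30 mm tall; x and y square to its faces, z up the pin). Pin 105 mm long, about 90 g: flange underside 40 mm below this point, tip 90 mm below. Shank and neck 10 mm across, tip tapered over its last 3 mm to 6 mm. It first hangs upright in the stand by its flange.
- pin_seat (a point): Centre of the underside of the pin's flange (26 mm across, 4 mm thick), on the pin's axis, 50 mm above the tip; z up the pin. It comes down to bush when the pin is fully home.
- pin_stand: Fixed grey block that holds the pin: foot 70 x 70 x 6 mm, block 50 x 50 mm, top 58 mm above the bench, 13 mm hole down the middle. Origin at the centre of the underside.
- guide: Fixed base of the slide, 256 mm long (its y axis), 100 mm wide, 54 mm tall at its end blocks. Origin at the centre of its underside, z up. The carriage rides along guide y.
- strip_mid (a point): Point fixed in the guide, at the height of the top of the steel index strip (20 mm below the deck's top; out of sight under the deck), NOT at its hole. The strip is sprung: gives from about 2 N, 1.4 N per mm, hard stop after 5 mm. Its one through hole, 12.2 mm, chamfered 1.2 mm, lies on the bush's path, under the bush at some carriage value from 0.018 to 0.048.
- bush (a point): Centre of the mouth of the steel bush in the carriage's deck, flush with the deck (60 mm above the bench): a vertical through hole 12.2 mm across, mouth chamfered 3 mm, 16 mm deep; moves with the carriage. A petri dish (67 mm across, 16 mm tall) is held on the deck, its centre 58 mm to guide -y. When the tip stands on the strip beside the hole, the flange is 30 mm above the deck.
- carriage (a joint): How far the carriage has slid toward guide +y, m, 0 to 0.06; it starts near 0 with the hole still ahead. About 1.5 N of friction; the pin in the bush can push it along; it stays where it is left.
- beaker_100: Bystander: low glass beaker, 54x59x68 mm. Origin at the centre of its underside.
- weigh_bottle: Bystander: small glass weighing bottle with a knobbed stopper, 38 mm across, 53 mm tall. Origin at the centre of its underside.
- dropper_bottle_1: Bystander: amber dropper bottle, 33 mm across, 106 mm tall. Origin at the centre of its underside.
- tape_roll: Bystander: roll of label tape lying flat, 52 mm across, 19 mm tall. Origin at the centre of its underside.
- lab_timer: Bystander: flat bench timer, 64x60x18 mm. Origin at the centre of its underside.
- vial_2: Bystander: glass sample vial with screw cap, 25 mm across, 50 mm tall. Origin at the centre of its underside.
Things that resemble listed ones, but are neither listed nor needed, are in the scene too. What is shaped like the part that bears pin_grip but pink or red is not meant.

How it is judged (in metres and radians):
On the way, in this order (a step that is already met when the one before it is completed fails the run):
1. the pin stands in the carriage's bush, its tip down at the strip (flange within 34 mm of the deck) (distance between pin_seat and bush below 0.034 m and angle between pin_seat's own z axis and vertical below 0.15 rad), for 0.1 s.
2. the pin is home in the hidden hole: its flange within 4 mm of its seat on the bush (distance between pin_seat and bush below 0.004 m and angle between pin_seat's own z axis and vertical below 0.1 rad), for 0.1 s.
At the end, for the whole second after the job is handed in: The pin stands upright (within 0.1 rad) through bush and strip, the underside of its flange within 4 mm of the bush's mouth, left there by the gripper (all of step 2); the robot touches nothing.
It fails at once if the pin is forced: more than 45 N between the pin and the slide (contact force between pin and guide above 45 N).
It fails at once if the robot pushes on the slide itself with more than 15 N (contact force between any of the fingers, the arm and guide above 15 N).
It fails at once if a bystander on the bench is moved more than 20 mm (distance of any of beaker_100, weigh_bottle, dropper_bottle_1, tape_roll, lab_timer, vial_2 from where it was at the start of the episode above 0.02 m).
It also fails if it takes over 45 s, if anything falls off the work surface, if the arm or the gripper's body presses on something with over 40 N, if the wrist force passes 120 N, or if a joint passes its speed limit or range.

## Working session

There is one attempt and no reset: what is moved stays moved. The work goes in short steps, Python scripts to look and compute and a tool call to move; the robot and the scene stay as the last step left them, time stands still between calls to the robot, and variables do not carry over. Pictures are saved under pics/ and viewed, about 8 in all and at most 12, crops included, and the job is handed in when it is done.

Besides the shell and the picture viewer there is one more tool, called after ">>>" as name(argument=value, ...), one argument or row to a line, values as JSON. step_arm: Moves the arm, as the interface text tells. Its arguments: {"type":"object","properties":{"moves":{"type":"array","items":{"type":"number"}}},"required":["moves"]}

```bash
ls; mkdir -p pics; cat > h.py <<'E'
import numpy as np, cv2, pickle
from rig import r
def ray(p, uv):
    K=np.array(p["K"]);T=np.array(p["pose"])
    d=((uv[0]-K[0,2])/K[0,0],(uv[1]-K[1,2])/K[1,1]); rd=np.hypot(*d)
    s=1.0
    for _ in range(30): s=1/(1+p["k1"]*(rd*s)**2)
    v=T[:3,:3]@np.array([d[0]*s,d[1]*s,1]); return T[:3,3], v/np.linalg.norm(v)
def atz(p,uv,z):
    o,v=ray(p,uv); return o+v*(z-o[2])/v[2]
def tri(l):
    A=np.zeros((3,3));b=np.zeros(3)
    for o,v in l:
        P=np.eye(3)-np.outer(v,v);A+=P;b+=P@o
    x=np.linalg.solve(A,b); return x,[float(np.linalg.norm((np.eye(3)-np.outer(v,v))@(x-o))) for o,v in l]
def proj(p,X):
    T=np.array(p["pose"]);c=T[:3,:3].T@(np.array(X)-T[:3,3]);a=c[:2]/c[2];a=a*(1+p["k1"]*(a@a))
    K=np.array(p["K"]);return [K[0,0]*a[0]+K[0,2],K[1,1]*a[1]+K[1,2]]
def save(p,n): cv2.imwrite("pics/"+n,p["img"][:,:,::-1])
def R(v): return np.round(np.array(v,float),1).tolist()
E
python3 - <<'E'
from h import *
print({k:R(v) if not np.isscalar(v) else v for k,v in r.sense().items()})
out=[]
for c in ("scene","side"):
    p=r.snapshot(c);save(p,c+"0.png");out.append(p["img"])
    print(c,R(np.array(p["pose"])[:3,3]))
    for n in ("pin_grip","pin_seat","bush","guide","pin_stand","strip_mid"):
        for d in r.pinpoint(p,n)[:3]: print(n,R(d["location"]),round(d["p"],2),R(atz(p,d["location"],{"pin_grip":98,"pin_seat":58,"bush":60,"strip_mid":40}.get(n,0))))
E
```

```text
pics
{'t': 0.0, 'joints': [-1.5, 0.5, 1.4, -0.0, 1.2, -0.2], 'joint_velocities': [0.0, -0.0, 0.0, 0.0, -0.0, 0.0], 'tau': [-0.0, -44.2, -17.8, -0.0, 0.0, 0.0], 'tool_pos': [178.0, -598.8, 403.7], 'tool_rot': [[1.0, 0.3, -0.0], [0.3, -1.0, 0.0], [0.0, -0.0, -1.0]], 'wrist_force': [-1.0, 0.9, -0.0], 'moment': [0.0, -0.0, -0.0], 'grip_width': 1.004860325870385}
scene [-614.8, -707.6, 1080.4]
pin_grip [430.2, 316.3] 0.75 [397.7, -433.7, 98.0]
pin_grip [367.7, 279.8] 0.64 [441.8, -247.4, 98.0]
pin_grip [337.7, 249.1] 0.53 [514.1, -122.3, 98.0]
pin_seat [424.7, 326.7] 0.62 [398.7, -424.4, 58.0]
pin_seat [364.8, 290.2] 0.55 [444.5, -240.4, 58.0]
pin_seat [338.6, 261.4] 0.51 [513.5, -126.6, 58.0]
bush [273.3, 246.6] 0.75 [476.4, 60.3, 60.0]
guide [274.0, 260.3] 0.69 [487.8, 68.1, 0.0]
pin_stand [366.5, 308.9] 0.57 [441.1, -250.6, 0.0]
strip_mid [269.0, 248.3] 0.89 [485.0, 81.4, 40.0]
side [841.3, -888.1, 964.4]
pin_grip [225.5, 283.5] 0.83 [440.4, -249.8, 98.0]
pin_grip [172.2, 348.7] 0.81 [415.4, -426.4, 98.0]
pin_seat [228.8, 294.6] 0.48 [441.5, -245.5, 58.0]
bush [227.6, 296.0] 0.32 [441.6, -251.2, 60.0]
guide [298.6, 221.7] 0.87 [480.4, 70.1, 0.0]
pin_stand [232.8, 310.0] 0.8 [442.5, -240.6, 0.0]
strip_mid [298.4, 209.7] 0.75 [479.9, 70.9, 40.0]
```

View pics/scene0.png

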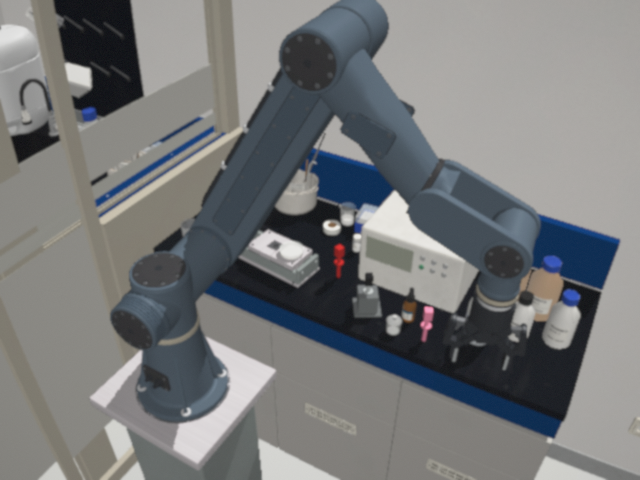

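View pics/side0.png

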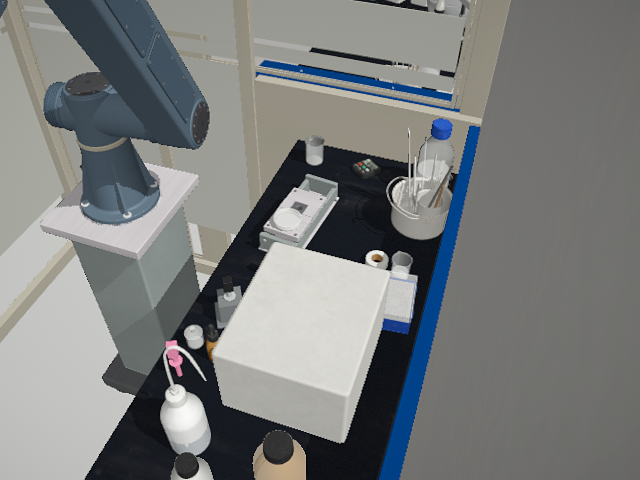

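```bash
python3 - <<'E'
from h import *
p=r.snapshot("scene");q=r.snapshot("side")
print("box bottoms",R(atz(p,(360,286),0)),R(atz(p,(456,313),0)))
o=atz(p,(360,286),0)
for z in (100,150,200,250,300): print(z,R(proj(p,[o[0],o[1],z])),R(proj(q,[o[0],o[1],z])))
for z in (150,180,210,240): print(z,[R(atz(q,u,z)[:2]) for u in ((270,247),(389,275),(340,442),(215,350))])
print("grip",R(tri([ray(p,(367.7,279.8)),ray(q,(225.5,283.5))])[0]),"stand",R(tri([ray(p,(366.5,308.9)),ray(q,(232.8,310))])[0]))
print("guide ends side",[R(atz(q,u,54)) for u in ((304,177),(338,184),(262,238),(292,249))])
w=r.snapshot("wrist");s=r.sense();Rt=np.array(s["tool_rot"]);T=np.array(w["pose"])
print("cam in tool",R(Rt.T@(T[:3,3]-s["tool_pos"])),np.round(Rt.T@T[:3,:3],2).tolist(),R(np.array(w["K"])[0]),w["k1"])
print(np.round(Rt,4).tolist())
for n in ("beaker_100","weigh_bottle","dropper_bottle_1","tape_roll","lab_timer","vial_2"):
  for c,i in (("p",p),("q",q)):
    print(n,c,[(R(d["location"]),round(d["p"],2),R(atz(i,d["location"],0)[:2])) for d in r.pinpoint(i,n)[:2]])
E
```

```text
box bottoms [513.3, -194.9, 0.0] [544.0, -461.3, 0.0]
100 [361.9, 257.3] [268.9, 272.9]
150 [362.9, 242.0] [267.7, 256.4]
200 [363.9, 226.2] [266.5, 238.7]
250 [364.9, 209.8] [265.3, 219.9]
300 [366.0, 192.7] [263.9, 199.8]
150 [[507.7, -169.2], [754.9, -161.7], [765.4, -518.8], [512.1, -430.9]]
180 [[520.0, -195.7], [758.1, -188.4], [768.2, -532.4], [524.2, -447.8]]
210 [[532.3, -222.2], [761.2, -215.2], [771.0, -546.0], [536.3, -464.6]]
240 [[544.6, -248.6], [764.4, -241.9], [773.8, -559.6], [548.5, -481.5]]
grip [440.5, -248.8, 98.5] stand [443.1, -246.4, 0.9]
guide ends side [[455.0, 180.8, 54.0], [547.1, 183.7, 54.0], [439.9, -63.9, 54.0], [517.8, -73.5, 54.0]]
cam in tool [70.1, -0.4, 31.2] [[-0.0, -0.96, -0.28], [1.0, -0.0, -0.0], [0.0, -0.28, 0.96]] [387.6, 0.0, 326.7] 0.0008762340978459629
[[0.9586, 0.2848, 0.0], [0.2848, -0.9586, -0.0], [0.0, 0.0, -1.0]]
beaker_100 p [([190.3, 241.5], 0.69, [434.2, 334.0]), ([353.4, 250.0], 0.4, [646.4, -105.7])]
beaker_100 q [([312.8, 159.9], 0.91, [429.2, 326.5])]
weigh_bottle p [([393.2, 329.0], 0.84, [408.9, -341.9])]
weigh_bottle q [([194.9, 339.8], 0.76, [401.0, -338.4])]
dropper_bottle_1 p [([407.9, 317.8], 0.73, [464.7, -358.1])]
dropper_bottle_1 q [([216.9, 354.6], 0.86, [460.0, -355.4])]
tape_roll p [([329.8, 229.8], 0.67, [699.3, 3.2])]
tape_roll q [([217.0, 357.8], 0.65, [463.5, -362.3]), ([376.7, 261.9], 0.56, [701.7, 2.5])]
lab_timer p []
lab_timer q [([367.9, 170.2], 0.66, [590.7, 334.7]), ([311.9, 160.8], 0.42, [428.2, 321.6])]
vial_2 p [([355.8, 248.9], 0.67, [654.7, -109.3])]
vial_2 q []
```

>>> step_arm(
  moves=[4.4,-3.26,0,0,0,0,1,4.4,-3.26,0,0,0,0,1,4.4,-3.26,0,0,0,0,1,4.4,-3.26,0,0,0,0,1,4.4,-3.26,0,0,0,0,1,4.4,-3.26,0,0,0,0,1,4.4,-3.26,0,0,0,0,1,4.4,-3.26,0,0,0,0,1,0,0,0,0,0,0.145,1,0,0,0,0,0,0.14,1,0,0,0,0,0,0,1],
)

```text
t: 2.82
tool_pos: [441.3, -248.6, 404.9]
tool_rot: [[1.0, 0.006, 0.0], [0.006, -1.0, -0.0], [0.0, 0.0, -1.0]]
wrist_force: [-0.3, 1.2, 0.4]
grip_width: 1.001
```

```bash
python3 - <<'E'
from h import *
s=r.sense();print(s["t"],R(s["tool_pos"]),np.round(s["tool_rot"],3).tolist(),R(s["wrist_force"]),np.round(s["joints"],2))
w=r.snapshot("wrist");save(w,"w1.png")
for n,z in (("pin_grip",98),("pin_seat",58),("pin_stand",0)):
  print(n,[(R(d["location"]),round(d["p"],2),R(atz(w,d["location"],z))) for d in r.pinpoint(w,n)[:2]])
E
```

```text
2.825 [441.3, -248.6, 404.9] [[1.0, 0.006, 0.0], [0.006, -1.0, -0.0], [0.0, 0.0, -1.0]] [-0.3, 1.2, 0.4] [-0.73  0.37  1.73 -0.    1.05  0.83]
pin_grip [([326.3, 225.7], 0.75, [443.9, -247.7, 98.0]), ([547.1, 264.5], 0.66, [414.7, -414.1, 98.0])]
pin_seat [([326.0, 213.8], 0.91, [444.2, -247.4, 58.0]), ([520.5, 253.8], 0.8, [410.2, -413.9, 58.0])]
pin_stand [([326.7, 204.3], 0.88, [441.4, -248.0, 0.0])]
```

View pics/w1.png

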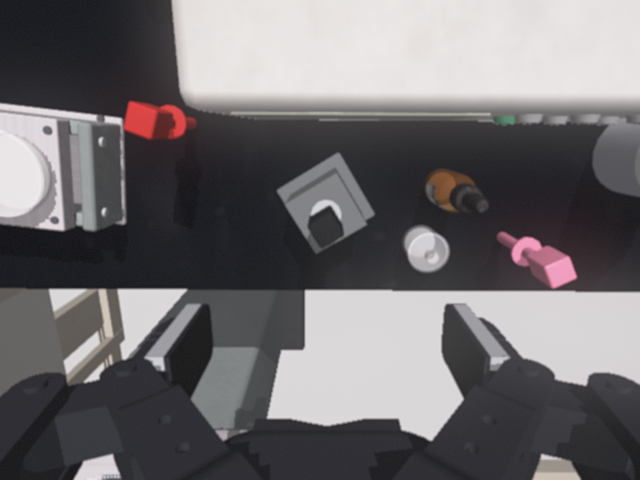

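```bash
python3 - <<'E'
from h import *
i=cv2.imread("pics/w1.png")[140:270,265:390]
i=cv2.convertScaleAbs(i,alpha=1.5,beta=25)
cv2.imwrite("pics/c1.png",cv2.resize(i,None,fx=4.6,fy=4.6,interpolation=cv2.INTER_CUBIC))
E
```

```text
(no output)
```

View pics/c1.png

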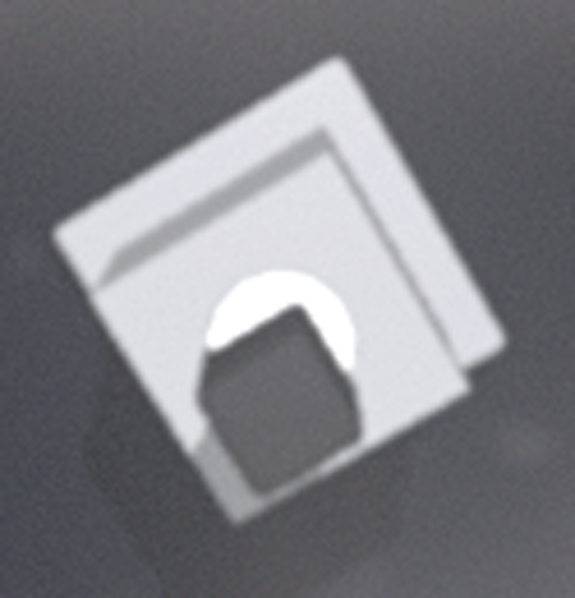

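>>> step_arm(
  moves=[0,0,0,0,0,-0.18,1,0,0,0,0,0,-0.18,1,0,0,3,0,0,-0.17,1,0,0,3,0,0,0,1,0,0,0,0,0,0,1],
)

```text
t: 3.65
tool_pos: [440.5, -248.6, 343.0]
tool_rot: [[0.861, 0.509, -0.004], [0.509, -0.861, 0.004], [-0.002, -0.005, -1.0]]
wrist_force: [0.9, 0.3, 0.9]
grip_width: 0.999
```

```bash
python3 - <<'E'
from h import *
s=r.sense();Rt=np.array(s["tool_rot"]);print(s["t"],R(s["tool_pos"]),np.round(Rt,3).tolist())
w=r.snapshot("wrist");save(w,"w2.png")
l=[]
for n,z in (("pin_grip",98),("pin_seat",58),("pin_stand",0)):
  for d in r.pinpoint(w,n)[:1]:
    X=atz(w,d["location"],z);print(n,R(d["location"]),round(d["p"],2),R(X),"in tool",R(Rt.T@(X-s["tool_pos"])))
i=w["img"][120:420,170:470,::-1]
cv2.imwrite("pics/c2.png",cv2.resize(cv2.convertScaleAbs(i,alpha=1.3,beta=20),None,fx=2,fy=2))
E
```

```text
3.65 [440.5, -248.6, 343.0] [[0.861, 0.509, -0.004], [0.509, -0.861, 0.004], [-0.002, -0.005, -1.0]]
pin_grip [330.2, 247.9] 0.96 [444.3, -246.6, 98.0] in tool [4.7, 1.5, 245.0]
pin_seat [214.6, 28.9] 0.7 [515.1, -125.5, 58.0] in tool [127.3, -66.5, 285.2]
```

View pics/c2.png

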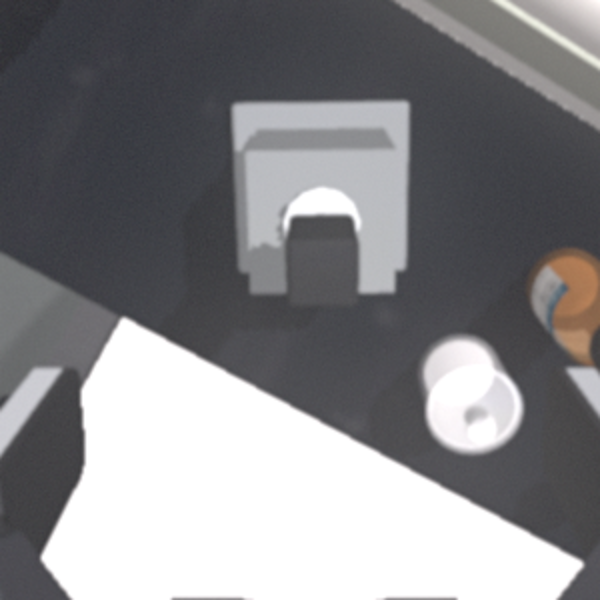

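>>> step_arm(
  moves=[0.3,0.08,2.4,0,0,0,1,0,0,2.4,0,0,0,1,0,0,2.4,0,0,0,1,0,0,1.6,0,0,0,1,0,0,0,0,0,0,1,0,0,0,0,0,0,-1,0,0,0,0,0,0,-1,0,0,0,0,0,0,-1,0,0,0,0,0,0,-1,0,0,0,0,0,0,-1],
)

```text
t: 5.1
tool_pos: [444.3, -248.1, 257.3]
tool_rot: [[0.861, 0.509, 0.001], [0.509, -0.861, -0.001], [0.0, 0.001, -1.0]]
wrist_force: [-0.4, 0.5, 5.9]
grip_width: 0.222
```

```bash
python3 - <<'E'
from h import *
s=r.sense();Rt=np.array(s["tool_rot"]);print(s["t"],R(s["tool_pos"]),R(s["wrist_force"]),s["grip_width"]*85)
for c in ("scene","side","wrist"):
  w=r.snapshot(c)
  for n,z in (("pin_grip",98),("bush",60),("strip_mid",40),("guide",0)):
    for d in r.pinpoint(w,n)[:2]:
      X=atz(w,d["location"],z);print(c,n,R(d["location"]),round(d["p"],2),R(X))
E
```

```text
5.1 [444.3, -248.1, 257.3] [-0.4, 0.5, 5.9] 18.892022671294622
scene pin_grip [427.1, 314.4] 0.83 [400.1, -424.9, 98.0]
scene pin_grip [367.6, 276.8] 0.64 [452.1, -242.0, 98.0]
scene bush [192.5, 244.3] 0.73 [368.9, 262.2, 60.0]
scene bush [274.9, 247.5] 0.56 [475.3, 54.2, 60.0]
scene strip_mid [270.3, 250.9] 0.91 [476.9, 71.6, 40.0]
scene strip_mid [392.5, 330.6] 0.36 [365.2, -356.2, 40.0]
scene guide [276.6, 261.1] 0.57 [488.5, 59.7, 0.0]
scene guide [190.5, 244.8] 0.42 [421.8, 322.9, 0.0]
side pin_grip [173.4, 350.4] 0.82 [419.3, -429.0, 98.0]
side pin_grip [223.7, 282.7] 0.59 [436.0, -249.1, 98.0]
side bush [299.1, 208.6] 0.63 [487.9, 54.4, 60.0]
side strip_mid [301.4, 212.7] 0.57 [490.7, 63.0, 40.0]
side guide [298.0, 223.6] 0.82 [481.4, 63.0, 0.0]
wrist pin_grip [326.6, 326.7] 0.91 [444.8, -247.4, 98.0]
wrist strip_mid [327.0, 327.8] 0.55 [417.2, -263.9, 40.0]
```

>>> step_arm(
  moves=[0,0,-1,0,0,0,-1,0,0,-3,0,0,0,-1,0,0,-3.5,0,0,0,-1,0,0,-3.5,0,0,0,-1,3.1,-3.7,0,0,0,0,-1,3.1,-3.7,0,0,0,0,-1,3.1,-3.7,0,0,0,0,-1,3.1,-3.7,0,0,0,0,-1,3.0,-3.7,0,0,0,0,-1,0,0,0,0,0,-0.16,-1,0,0,0,0,0,-0.16,-1,0,0,0,0,0,-0.16,-1],
)

```text
t: 7.35
tool_pos: [482.4, -10.0, 366.9]
tool_rot: [[0.524, 0.852, -0.0], [0.852, -0.524, 0.0], [-0.0, -0.0, -1.0]]
wrist_force: [-0.6, -0.7, -1.4]
grip_width: 0.22
```

>>> step_arm(
  moves=[0,0,0,0,0,-0.16,-1,0,0,0,0,0,-0.16,-1,0,0,0,0,0,-0.16,-1,0,0,0,0,0,0,-1],
)

```text
t: 7.85
tool_pos: [482.4, -10.3, 366.8]
tool_rot: [[0.079, 0.997, -0.0], [0.997, -0.079, 0.0], [0.0, -0.0, -1.0]]
wrist_force: [0.3, -0.7, -0.6]
grip_width: 0.222
```

```bash
python3 - <<'E'
from h import *
s=r.sense();Rt=np.array(s["tool_rot"]);print(s["t"],R(s["tool_pos"]),np.round(Rt,3).tolist(),R(s["wrist_force"]),s["grip_width"]*85)
for c in ("scene","side","wrist"):
  w=r.snapshot(c)
  for n,z in (("pin_grip",s["tool_pos"][2]-159),("pin_seat",s["tool_pos"][2]-199),("bush",60),("guide",0)):
    for d in r.pinpoint(w,n)[:2]:
      X=atz(w,d["location"],z);print(c,n,R(d["location"]),round(d["p"],2),R(X),R(Rt.T@(X-s["tool_pos"])))
save(w,"w3.png")
E
```

```text
7.85 [482.4, -10.3, 366.8] [[0.079, 0.997, -0.0], [0.997, -0.079, 0.0], [0.0, -0.0, -1.0]] [0.3, -0.7, -0.6] 18.867086343070604
scene pin_grip [428.4, 313.8] 0.64 [289.7, -458.2, 207.8] [-461.7, -156.8, 159.0]
scene pin_grip [295.2, 208.5] 0.53 [483.2, -10.0, 207.8] [0.3, 0.9, 159.0]
scene pin_seat [427.0, 328.2] 0.8 [288.1, -460.9, 167.8] [-464.5, -158.1, 199.0]
scene pin_seat [338.4, 262.0] 0.67 [390.1, -189.7, 167.8] [-186.1, -77.9, 199.0]
scene bush [275.7, 245.7] 0.83 [483.3, 56.8, 60.0] [66.9, -4.3, 306.8]
scene guide [274.0, 261.0] 0.82 [485.1, 66.3, 0.0] [76.6, -3.2, 366.8]
side pin_grip [170.0, 350.9] 0.85 [468.1, -489.9, 207.8] [-479.3, 23.6, 159.0]
side pin_grip [283.6, 176.6] 0.66 [478.2, -13.6, 207.8] [-3.6, -3.8, 159.0]
side pin_seat [172.9, 358.4] 0.9 [460.3, -480.3, 167.8] [-470.3, 15.0, 199.0]
side pin_seat [287.9, 191.2] 0.56 [486.8, -12.2, 167.8] [-1.6, 4.6, 199.0]
side bush [301.6, 208.6] 0.72 [493.7, 56.5, 60.0] [67.5, 6.1, 306.8]
side guide [296.3, 220.9] 0.56 [473.9, 70.9, 0.0] [80.2, -14.7, 366.8]
side guide [233.5, 314.0] 0.3 [448.4, -249.9, 0.0] [-241.6, -14.9, 366.8]
wrist pin_grip [326.0, 326.0] 0.59 [482.4, -8.9, 207.8] [1.4, -0.0, 159.0]
wrist pin_seat [325.9, 285.0] 0.73 [482.3, -9.3, 167.8] [1.0, -0.1, 199.0]
wrist bush [320.4, 130.0] 0.65 [483.7, 60.1, 60.0] [70.3, -4.1, 306.8]
wrist bush [512.1, 301.9] 0.21 [621.1, -78.9, 60.0] [-57.5, 143.8, 306.8]
wrist guide [322.6, 115.5] 0.89 [485.5, 71.5, 0.0] [81.8, -3.2, 366.8]
```

View pics/w3.png

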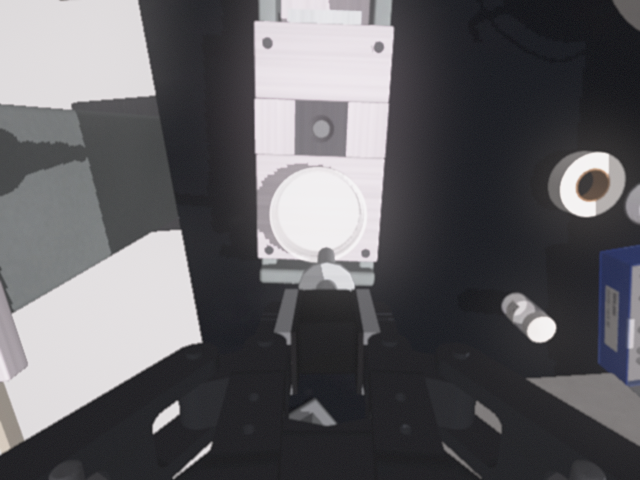

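>>> step_arm(
  moves=[3.5,-0.15,0,0,0,0,-1,3.45,-0.15,0,0,0,0,-1,0,0,2,0,0,0,-1,0,0,1.5,0,0,0,-1,0,0,0,0,0,0,-1],
)

```text
t: 9.22
tool_pos: [484.6, 59.3, 330.9]
tool_rot: [[0.077, 0.997, -0.003], [0.997, -0.077, 0.0], [0.0, -0.003, -1.0]]
wrist_force: [-0.8, 0.5, -1.0]
grip_width: 0.222
```

```bash
python3 - <<'E'
from h import *
s=r.sense();Rt=np.array(s["tool_rot"]);t=np.array(s["tool_pos"]);print(s["t"],R(t),np.round(Rt,3).tolist(),R(s["wrist_force"]))
for c in ("scene","side","wrist"):
  w=r.snapshot(c)
  for n,z in (("pin_grip",t[2]-159),("pin_seat",t[2]-199),("bush",60)):
    for d in r.pinpoint(w,n)[:2]:
      X=atz(w,d["location"],z);print(c,n,R(d["location"]),round(d["p"],2),R(X),R(Rt.T@(X-t)))
print("tip exp",R(proj(w,t+Rt@[0,0,249])),R(proj(w,t+Rt@[2,0,249])))
cv2.imwrite("pics/c4.png",cv2.resize(w["img"][150:350,225:425,::-1],None,fx=3,fy=3,interpolation=cv2.INTER_CUBIC))
E
```

```text
9.225 [484.6, 59.3, 330.9] [[0.077, 0.997, -0.003], [0.997, -0.077, 0.0], [0.0, -0.003, -1.0]] [-0.8, 0.5, -1.0]
scene pin_grip [270.8, 214.3] 0.56 [471.7, 60.2, 171.9] [-0.1, -12.5, 159.0]
scene pin_grip [337.3, 250.3] 0.5 [424.5, -167.8, 171.9] [-231.0, -42.0, 159.1]
scene pin_seat [336.5, 264.1] 0.63 [419.9, -169.2, 131.9] [-232.8, -46.4, 199.1]
scene pin_seat [425.9, 326.9] 0.48 [326.3, -447.5, 131.9] [-517.4, -118.4, 199.3]
scene bush [274.8, 249.3] 0.79 [468.3, 49.9, 60.0] [-10.6, -14.8, 270.9]
side pin_grip [296.4, 168.4] 0.69 [477.7, 66.3, 171.9] [6.4, -6.9, 159.0]
side pin_grip [173.1, 348.9] 0.63 [453.3, -465.6, 171.9] [-525.8, 9.5, 158.9]
side pin_seat [299.8, 182.5] 0.7 [485.8, 66.5, 131.9] [7.3, 1.2, 199.0]
side pin_seat [171.5, 362.0] 0.6 [444.3, -469.3, 131.9] [-530.2, 0.9, 199.0]
side bush [298.5, 210.5] 0.87 [489.0, 47.5, 60.0] [-11.5, 6.0, 270.8]
side bush [215.8, 356.4] 0.63 [483.5, -392.9, 60.0] [-451.0, 34.3, 270.7]
wrist pin_grip [328.4, 329.5] 0.87 [485.8, 58.2, 171.9] [-1.0, 1.7, 159.0]
wrist pin_seat [325.8, 286.7] 0.57 [484.8, 58.7, 131.9] [-0.7, 0.8, 199.0]
wrist bush [321.5, 242.4] 0.9 [482.0, 59.7, 60.0] [0.1, -1.9, 270.9]
tip exp [324.3, 252.9] [324.3, 249.7]
```

View pics/c4.png

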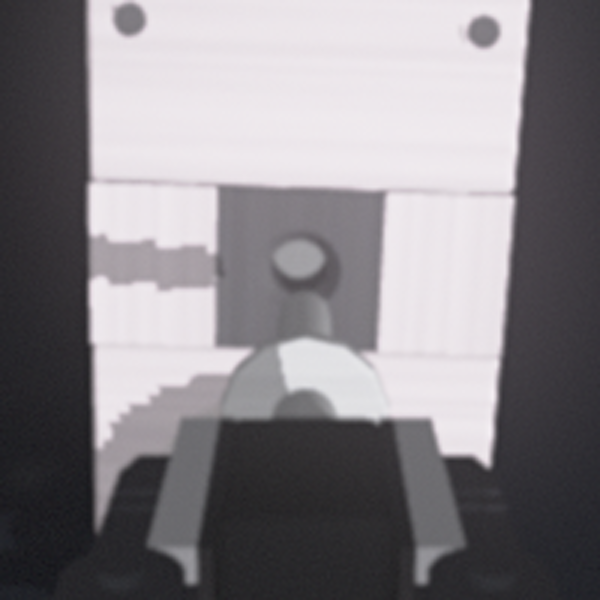

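```bash
cat > ov.py <<'E'
from h import *
import sys
s=r.sense();Rt=np.array(s["tool_rot"]);t=np.array(s["tool_pos"])
w=r.snapshot("wrist");f=6;u0,v0=275,195
c=cv2.createCLAHE(3,(4,4)).apply(cv2.cvtColor(w["img"],cv2.COLOR_RGB2GRAY))[v0:v0+85,u0:u0+100]
i=cv2.cvtColor(cv2.resize(c,None,fx=f,fy=f,interpolation=cv2.INTER_CUBIC),cv2.COLOR_GRAY2BGR)
j=i.copy()
B=atz(w,(325.0,238.5),60); print("B",R(B),R(Rt.T@(B-t)))
def circ(X,rad,z,col):
    P=[proj(w,[X[0]+rad*np.cos(a),X[1]+rad*np.sin(a),z]) for a in np.linspace(0,6.3,60)]
    cv2.polylines(j,[np.int32([[(a-u0+.5)*f,(b-v0+.5)*f] for a,b in P])],False,col,1)
circ(B,9.1,60,(0,0,255));circ(B,6.1,57,(0,255,0));circ(B,6.1,44,(255,0,0))
T=t+Rt@[1.0,0.5,0]
circ(T,3,t[2]-249,(0,255,255));circ(T,5,t[2]-246,(255,255,0))
cv2.imwrite("pics/ov.png",np.vstack([i,j])[:, :] if 0 else cv2.resize(np.hstack([i,j]),None,fx=.66,fy=.66,interpolation=cv2.INTER_AREA))
E
python3 ov.py
```

```text
B [484.1, 62.3, 60.0] [3.1, -1.2, 271.9]
```

View pics/ov.png

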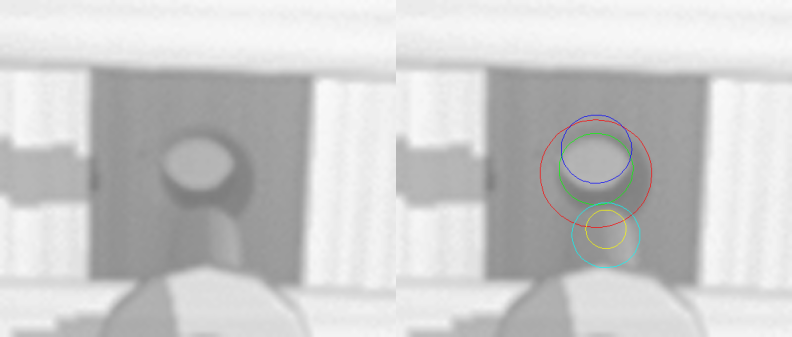

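>>> step_arm(
  moves=[0.1,-0.17,0,0,0,0,-1,0,0,1,0,0,0,-1,0,0,0.8,0,0,0,-1,0,0,0.3,0,0,0,-1,0,0,0.2,0,0,0,-1,0,0,0.2,0,0,0,-1,0,0,0,0,0,0,-1],
)

```text
t: 10.75
tool_pos: [483.4, 60.3, 306.7]
tool_rot: [[0.077, 0.997, -0.0], [0.997, -0.077, 0.0], [0.0, -0.0, -1.0]]
wrist_force: [1.1, 0.0, -1.4]
grip_width: 0.224
```

>>> step_arm(
  moves=[0,0,0.2,0,0,0,-1,0,0,0.2,0,0,0,-1,0,0,0.2,0,0,0,-1,0,0,0,0,0,0,-1],
)

```text
t: 11.25
tool_pos: [483.3, 60.3, 300.6]
tool_rot: [[0.077, 0.997, -0.0], [0.997, -0.077, 0.0], [0.0, -0.0, -1.0]]
wrist_force: [0.1, -0.5, -0.3]
grip_width: 0.223
```

>>> step_arm(
  moves=[0,0,0.2,0,0,0,-1,0,0,0.2,0,0,0,-1,0,0,0.2,0,0,0,-1,0,0,0.2,0,0,0,-1,0,0,0.2,0,0,0,-1,0,0,0,0,0,0,-1],
)

```text
t: 12.0
tool_pos: [483.3, 60.3, 290.5]
tool_rot: [[0.077, 0.997, -0.0], [0.997, -0.077, 0.0], [0.0, -0.0, -1.0]]
wrist_force: [-0.0, 0.2, -0.7]
grip_width: 0.225
```

>>> step_arm(
  moves=[0,0,0.1,0,0,0,-1,0,0,0.1,0,0,0,-1,0,0,0.1,0,0,0,-1,0,0,0,0,0,0,-1],
)

```text
t: 12.5
tool_pos: [483.4, 60.3, 287.9]
tool_rot: [[0.077, 0.997, 0.0], [0.997, -0.077, -0.0], [-0.0, 0.0, -1.0]]
wrist_force: [-0.5, -0.8, 2.5]
grip_width: 0.222
```

>>> step_arm(
  moves=[0.1,0.003,0.04,0,0,0,-1,0.15,0.005,0,0,0,0,-1,0.2,0.006,0,0,0,0,-1,0.2,0.006,0,0,0,0,-1,0.2,0.006,0,0,0,0,-1,0.2,0.006,0,0,0,0,-1,0.2,0.006,0,0,0,0,-1,0.15,0.005,0,0,0,0,-1,0,0,0,0,0,0,-1],
)

```text
t: 13.62
tool_pos: [485.1, 74.5, 287.4]
tool_rot: [[0.077, 0.997, 0.001], [0.997, -0.077, 0.0], [0.001, 0.001, -1.0]]
wrist_force: [0.5, -3.5, 4.6]
grip_width: 0.224
```

```bash
python3 - <<'E'
from h import *
s=r.sense();t=np.array(s["tool_pos"]);Rt=np.array(s["tool_rot"]);print(s["t"],R(t),R(s["wrist_force"]),np.round(Rt[:,2],3),np.round(s["moment"],2))
w=r.snapshot("wrist")
for n,z in (("pin_grip",t[2]-159),("pin_seat",t[2]-199),("bush",60),("guide",0)):
  for d in r.pinpoint(w,n)[:1]: print(n,round(d["p"],2),R(d["location"]),R(Rt.T@(atz(w,d["location"],z)-t)))
cv2.imwrite("pics/c6.png",cv2.resize(w["img"][100:380,180:460,::-1],None,fx=2,fy=2,interpolation=cv2.INTER_CUBIC))
E
```

```text
13.625 [485.1, 74.5, 287.4] [0.5, -3.5, 4.6] [ 0.001  0.    -1.   ] [-0.82 -0.07 -0.07]
pin_grip 0.73 [327.8, 327.9] [0.6, 0.4, 159.0]
pin_seat 0.88 [325.6, 286.1] [0.4, -0.6, 199.0]
bush 0.7 [328.1, 237.8] [15.9, 0.7, 227.4]
guide 0.8 [326.9, 240.3] [-2.5, 0.0, 287.4]
```

View pics/c6.png

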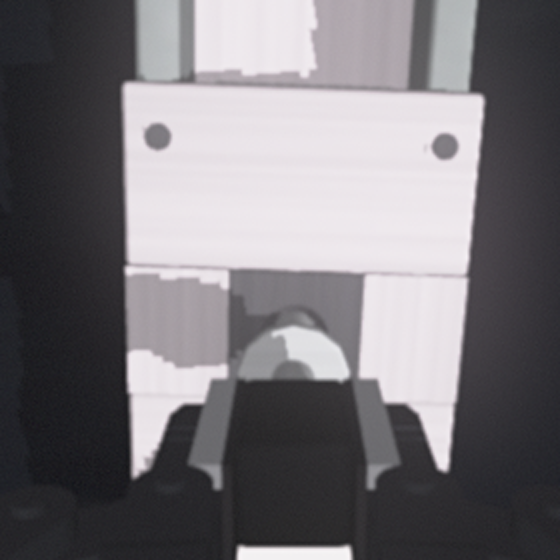

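>>> step_arm(
  moves=[0.15,0.005,0,0,0,0,-1,0.15,0.005,0,0,0,0,-1,0,0,0,0,0,0,-1],
)

```text
t: 14.25
tool_pos: [485.2, 77.5, 287.0]
tool_rot: [[0.077, 0.997, 0.0], [0.997, -0.077, 0.001], [0.001, 0.0, -1.0]]
wrist_force: [2.1, -1.9, -0.4]
grip_width: 0.227
```

>>> step_arm(
  moves=[0.1,0.003,0,0,0,0,-1,0.1,0.003,0,0,0,0,-1,0,0,0,0,0,0,-1],
)

```text
t: 14.62
tool_pos: [485.4, 79.3, 287.1]
tool_rot: [[0.077, 0.997, -0.0], [0.997, -0.077, 0.0], [0.0, -0.0, -1.0]]
wrist_force: [2.6, -1.1, -2.2]
grip_width: 0.225
```

>>> step_arm(
  moves=[0.1,0.003,0,0,0,0,-1,0.1,0.003,0,0,0,0,-1,0,0,0,0,0,0,-1],
)

```text
t: 15.0
tool_pos: [485.6, 81.0, 287.3]
tool_rot: [[0.076, 0.997, -0.0], [0.997, -0.076, -0.001], [-0.001, -0.0, -1.0]]
wrist_force: [1.5, -3.6, -2.1]
grip_width: 0.229
```

>>> step_arm(
  moves=[-0.15,-0.004,0,0,0,0,-1,0,0,0.1,0,0,0,-1,0,0,0.1,0,0,0,-1,0,0,0,0,0,0,-1],
)

```text
t: 15.5
tool_pos: [485.3, 79.8, 285.4]
tool_rot: [[0.077, 0.997, -0.0], [0.997, -0.077, 0.0], [0.0, -0.0, -1.0]]
wrist_force: [1.4, -0.5, 2.8]
grip_width: 0.221
```

>>> step_arm(
  moves=[-0.08,-0.002,0,0,0,0,-1,0,0,0,0,0,0,-1],
)

```text
t: 15.75
tool_pos: [485.3, 78.9, 285.2]
tool_rot: [[0.077, 0.997, -0.0], [0.997, -0.077, 0.0], [0.0, -0.0, -1.0]]
wrist_force: [1.1, -0.6, 0.7]
grip_width: 0.219
```

>>> step_arm(
  moves=[-0.04,-0.001,0,0,0,0,-1,0,0,0.1,0,0,0,-1,0,0,0,0,0,0,-1],
)

```text
t: 16.12
tool_pos: [485.3, 78.6, 284.2]
tool_rot: [[0.077, 0.997, -0.0], [0.997, -0.077, 0.0], [0.0, -0.0, -1.0]]
wrist_force: [2.3, 2.0, -0.5]
grip_width: 0.225
```

>>> step_arm(
  moves=[0,0.04,0.1,0,0,0,-1,0,0,0.1,0,0,0,-1,0,0,0,0,0,0,-1],
)

```text
t: 16.5
tool_pos: [485.6, 78.5, 282.1]
tool_rot: [[0.077, 0.997, -0.001], [0.997, -0.077, 0.0], [0.0, -0.001, -1.0]]
wrist_force: [1.4, 0.5, -1.2]
grip_width: 0.225
```

>>> step_arm(
  moves=[0,0,0.2,0,0,0,-1,0,0,0.3,0,0,0,-1,0,0,0.3,0,0,0,-1,0,0,0.3,0,0,0,-1,0,0,0,0,0,0,-1],
)

```text
t: 17.12
tool_pos: [485.7, 78.4, 270.9]
tool_rot: [[0.077, 0.997, -0.001], [0.997, -0.077, 0.0], [-0.0, -0.001, -1.0]]
wrist_force: [0.8, 1.0, -2.7]
grip_width: 0.227
```

>>> step_arm(
  moves=[0,0,0.2,0,0,0,-1,0,0,0.2,0,0,0,-1,0,0,0.2,0,0,0,-1,0,0,0.2,0,0,0,-1,0,0,0.15,0,0,0,-1,0,0,0,0,0,0,-1],
)

```text
t: 17.88
tool_pos: [485.7, 78.4, 261.6]
tool_rot: [[0.077, 0.997, -0.0], [0.997, -0.077, 0.0], [-0.0, -0.0, -1.0]]
wrist_force: [1.2, 0.9, -0.9]
grip_width: 0.224
```

>>> step_arm(
  moves=[0,0,0.1,0,0,0,-1,0,0,0.08,0,0,0,-1,0,0,0,0,0,0,-1],
)

```text
t: 18.25
tool_pos: [485.7, 78.4, 260.0]
tool_rot: [[0.077, 0.997, -0.0], [0.997, -0.077, -0.0], [-0.0, -0.0, -1.0]]
wrist_force: [0.4, 0.9, -1.9]
grip_width: 0.223
```

>>> step_arm(
  moves=[0,0,0.05,0,0,0,-1,0,0,0.05,0,0,0,-1,0,0,0,0,0,0,-1],
)

```text
t: 18.62
tool_pos: [485.7, 78.4, 259.3]
tool_rot: [[0.077, 0.997, 0.0], [0.997, -0.077, -0.0], [-0.0, 0.0, -1.0]]
wrist_force: [0.0, 0.6, 3.6]
grip_width: 0.226
```

>>> step_arm(
  moves=[0,0,0,0,0,0,1,0,0,0,0,0,0,1,0,0,0,0,0,0,1,0,0,0,0,0,0,1,0,0,-1.5,0,0,0,1,0,0,-4,0,0,0,1,0,0,-5,0,0,0,1,0,0,-3,0,0,0,1,0,0,0,0,0,0,1],
)

```text
t: 19.75
tool_pos: [486.2, 78.5, 397.4]
tool_rot: [[0.077, 0.997, 0.007], [0.997, -0.077, -0.001], [0.0, 0.008, -1.0]]
wrist_force: [0.4, -0.4, 0.5]
grip_width: 1.001
```

```bash
python3 - <<'E'
from h import *
s=r.sense();t=np.array(s["tool_pos"]);print(s["t"],R(t),R(s["wrist_force"]),s["grip_width"])
w=r.snapshot("wrist");q=r.snapshot("side");p=r.snapshot("scene")
for c,i in (("w",w),("side",q),("scene",p)):
  for n,z in (("pin_grip",100),("pin_seat",60)):
    print(c,n,[(R(d["location"]),round(d["p"],2),R(atz(i,d["location"],z))) for d in r.pinpoint(i,n)[:2]])
a=cv2.resize(w["img"][120:400,180:460,::-1],(500,500),interpolation=cv2.INTER_CUBIC)
b=cv2.resize(q["img"][150:270,240:312,::-1],(300,500),interpolation=cv2.INTER_CUBIC)
cv2.imwrite("pics/c7.png",np.hstack([a,b]))
E
```

```text
19.75 [486.2, 78.5, 397.4] [0.4, -0.4, 0.5] 1.001183881268382
w pin_grip [([325.6, 233.9], 0.85, [487.5, 77.8, 100.0]), ([544.7, 268.5], 0.67, [645.4, 39.0, 100.0])]
w pin_seat [([372.6, 418.1], 0.84, [517.1, -116.2, 60.0]), ([320.4, 219.5], 0.7, [483.6, 79.5, 60.0])]
side pin_grip [([299.0, 189.3], 0.57, [479.3, 78.1, 100.0]), ([171.8, 350.0], 0.52, [417.1, -430.3, 100.0])]
side pin_seat [([303.2, 202.9], 0.66, [490.2, 77.5, 60.0]), ([174.4, 359.8], 0.64, [412.9, -426.9, 60.0])]
scene pin_grip [([339.9, 246.8], 0.78, [523.7, -123.8, 100.0]), ([271.0, 241.1], 0.75, [450.9, 49.1, 100.0])]
scene pin_seat [([270.1, 244.8], 0.73, [478.8, 72.5, 60.0]), ([268.8, 243.0], 0.65, [483.9, 80.3, 60.0])]
```

View pics/c7.png

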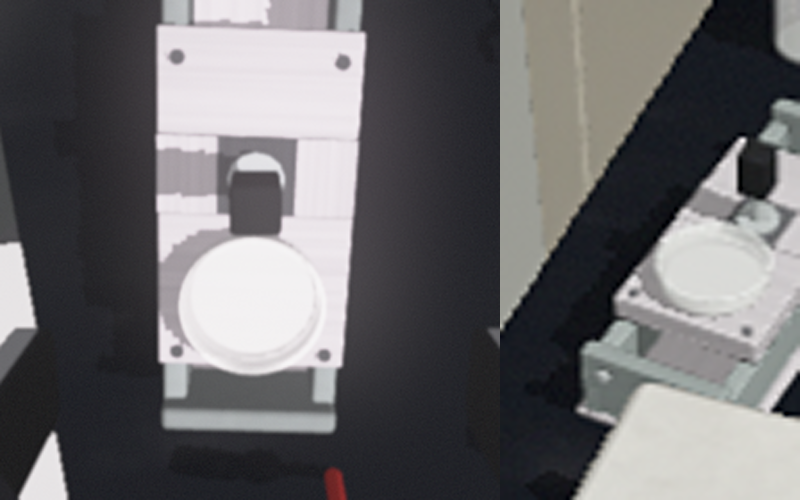

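```bash
python3 -c "
from rig import r
print(r.finish_job())"
```

```text
the job is handed in; nothing more can be done
None
```

The pin is home in the hidden hole, released and standing upright, and the job was handed in at about 20 s. No verdict is reported.

**What I did:** I took the black-gripped pin from the grey stand, leaving the red and pink look-alikes alone, and lowered it through the bush onto the strip. Pressing with about 3–5 N, I slid it toward guide +y. The press force vanished after about 17–20 mm of slide. I had run about 2 mm past the hole, so I moved the pin back about 2.4 mm within the bush's slack. It then went down freely until the flange touched. I opened the gripper and rose clear.

**Last checks:**
- **Flange height:** it met the deck at TCP height 259.3 mm, with 3.6 N on the wrist. That puts the underside about 0.3 mm above the bush's mouth, using the 199 mm TCP-to-flange offset found at pick-up.
- **Forces:** the readings, taken at the end of each move, stayed under about 6 N. At hand-in the wrist read close to zero and the gripper was fully open and clear.
- **Final picture:** the pin stands upright with its flange flat on the deck, and the dish is in place.
- **Disagreements:** the side and wrist cameras put the grip about 8 mm apart in x, and the scene camera was further off. I took this as scatter in the networks' reports, since the force readings and the picture agree.
- **Not checked:** I did not measure the bystanders again at the end.

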